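Lock the carving spindle with its cross pin

ROBOT

A 6-joint arm with a two-finger parallel gripper is mounted at the origin on the work surface. World frame = base frame: x ahead of the robot, y to its left, z up, the work surface at z = 0. Lengths are in m, angles in rad, forces in N, time in s.
With the tool pointing down it reaches from about 0.35 to 0.775 m from the base axis. Payload 5.5 kg.
Tool frame: the origin (TCP) lies midway between the tips of the shut fingers; the grasp point (between the pads) lies grip_point_offset behind it (grip_point_offset is the distance from the TCP to the grasp point, in m); z points along the fingers, y is the direction in which the jaws open and shut (so a half turn about z gives the same grasp; the last joint's range is limited). The gripper opens to 85 mm and grips with 20 to 120 N. Pads are 22 mm wide; open, the fingers measure 114 mm over their backs; the gripper's body (76 mm by 85 mm) begins 54 mm behind the grasp point. The pads swing forward as they close: fully open they stand 13 mm farther back than shut.
Start: joints at [-1.485, 0.313, 0.046, 1.304, 0, 1.431], TCP at [0.129, -0.56, 0.231] pointing down, gripper open.
Joint ranges: [-2.76, 2.76], [-0.86, 1.69], [-1.03, 1.26], [-2.2, 2.34], [-1.47, 1.5], [-3.14, 3.14]. Speed limits (rad/s): [2.57, 2.57, 3.14, 3.14, 3.14, 3.14].

INTERFACE

Orientations are given as a unit quaternion [w, x, y, z].
In Python, from workcell import * gives the robot as it stands.
- The arm moves only by the tool send_rows, never from a script. Its argument "series" is one flat list of numbers, 7 for each row, row after row: the shift along the tool's x, y, z in cm, then the turn, a rotation vector about the tool's x, y, z in degrees, then the opening, from 0 (shut) to 1 (fully open). A call has 1 to 10 rows; each row is the pose to reach, as a shift and turn from the pose commanded when the call began, along the tool's axes at that moment; what a row does not reach only later rows make up. A row lasts 1/12 s, in which the tool goes at most 41.7 mm and 7.16 degrees, less where a joint would pass 70% of its speed; a pose out of reach is approached as far as the arm can. A call with a gripper value outside its range is refused whole. The fingers move at their own pace and stop on an object; "newtons" is the grip in N (left out, the last holds). Time passes only in rows, so rows that repeat a pose let the fingers close. It gives the time, the measured TCP pose, the force and the opening at its end, in the units of the state.
- get_state(): the state, without advancing time (a new reading comes with each control period).
- read_camera(name): name is "side" or "top" or "wrist"; returns the picture (480x640x3 uint8, blue, green, red); there is no depth.
- camera_info(name): a dict with "K" (3x3 intrinsics, pixels), "xyz" and "attitude" of the camera in the world. Camera axes: x right, y down, z forward; pixel columns grow to the right and rows downward; lengths in m; the calibration is good to about 2 mm. The wrist camera is an equidistant fisheye: a pixel r from the principal point sees the ray r / f radians off the axis. A picture is of the moment at which its call begins: read the wrist's pose just before it. camera_info takes no time and is no camera call; for the wrist camera it gives the pose at the moment of the call.
- hand_in(): hands the job in, once; it reports no verdict.
Trained networks look in the newest picture that a camera, given by its name, has taken for a name from the list of things; names that differ only in an ending like _2 or _b are one class to them, and where a whole thing is asked for, a point or a joint stands for the part that bears it (a point fixed in the world has none). Each returns a list of dicts, best first, with "p" (0 to 1); they miss things now and then, are a little off and sometimes report something else, mostly with a low value. They report only what shows in the picture. A call takes as long as a camera call.
- silhouettes(camera, label): "pixels" (480x640 bool, what is visible of it) and "box" ([left, top, width, height] in pixels, round what is visible of it).
The state is a dict: "clock": time; "joint_pos": joint angles; "qvel": joint speeds; "tau": joint torques, N m; "tcp_pos": TCP position; "orientation": TCP orientation; "wrist_force": force on the tool from outside, world axes, zero at the start; "ft_torque": the same for the moment, N m; "finger_gap": finger opening in m.
Only numpy, scipy, OpenCV 4.12 (cv2) and the standard library are available. Lean on these libraries where they do the work, as an engineer would, in place of code of your own. Each camera call takes 0.05 s, during which the arm holds its last target. There are 200 camera calls.

TASK

The carving spindle on the bench must be locked. Take the wooden-knobbed lock pin out of the tool rack and stand it in the guide hole on top of the headstock, so that it rests on the shaft; let go of it and turn the crank over the top, away from the robot, gently until you feel the pin drop into the shaft's hidden cross-hole and stop the crank; then push the pin straight down through the shaft, fully home with its knob against the top of the headstock, and leave it there. Do not force the pin against the shaft, neither with the crank nor from above, and leave the other tools and offcuts where they are.

Things in the scene. Friction and masses are not known exactly. Their poses are not given: they have to be found in the camera images.
- headstock: Grey headstock fixed to the bench, body 78 (x) by 74 (y) mm, flat top at 153 mm. Origin: centre of its underside, z up, x away from the robot. A 44 mm shaft runs through it along its y axis, 95 mm above the bench: crank at the +y end; at the -y end a 90 mm face plate with a wooden blank, out to y = -128 mm.
- guide_hole (a point): Centre of the mouth of the upright guide hole in the headstock's top, 153 mm above the bench: 15 mm wide, 2 mm chamfer, 36 mm deep to the shaft, on which the pin's tip rests. The shaft's cross-hole (15 mm wide, right through) is hidden inside; its angle to the crank is unknown and always different.
- crank (a joint): Crank angle a (rad): 0 arm straight up, minus towards the robot, plus away. Starts at -1.0 to -0.75; the cross-hole comes under the pin somewhere past -0.25 and well before the arm lies level (1.57). The grip's axis is 70 sin(a) mm along headstock x from the shaft axis and 70 cos(a) mm above it. Turns at 2 to 8 N on the grip, stays where left. Once the pin has dropped in, it blocks the crank within some 0.2 rad.
- crank_grip (a point): Middle of the crank's wooden grip: a round bar 22 mm thick, 60 mm long, parallel to headstock y, centred 105 mm along +y from the headstock's middle and 70 mm from the shaft axis. Fast on the crank arm (does not spin). Free on all sides: straddle, pinch or push it from above.
- pin_grip (a point): Centre of the lock pin's knob: pear-shaped wood, 28 mm wide, 40 mm tall; flat top 18 mm above this point, underside 22 mm below. z axis along the pin, away from the tip. Below it an 86 mm steel shank, 14 mm thick, the last 37 mm 12 mm thick with a conical tip. About 0.14 kg. Starts upright in one of the rack's holes; the two tools beside it have slimmer, taller handles (20-22 by 55-60 mm).
- pin_tip (a point): End of the pin's tip, 108 mm below the knob's centre. Standing on the shaft it is 117 mm above the bench; when the cross-hole comes under it, it drops 10 to 18 mm onto a spring catch in the guide hole; from there a push of about 10 N takes it down to 67 mm above the bench (home), the knob's underside on the headstock's top.
- rack: Fixed wooden rack, 200 x 56 x 70 mm; origin: centre of its underside. Three upright holes (16 mm wide, 66 mm deep) along its own x axis at -68, 0 and +68 mm. The pin stands in one, its knob's underside 20 mm above the rack's top.

How it is judged:
By the outcome, as a careful person would: the job done as asked, in the order asked, and still so for the second after the job is handed in, with the robot touching nothing.
It also fails if it takes over 69 s, if anything falls off the work surface, if the arm or the gripper's body presses on something with over 40 N, if the wrist force passes 120 N, or if a joint passes its speed limit or range.

## Working session

There is one attempt and no reset: what is moved stays moved. The work goes in short steps, Python scripts to look and compute and a tool call to move; the robot and the scene stay as the last step left them, time stands still between calls to the robot, and variables do not carry over. Pictures are saved under pics/ and viewed, about 8 in all and at most 12, crops included, and the job is handed in when it is done.

Besides the shell and the picture viewer there is one more tool, called after ">>>" by a JSON object that holds its "op" and its "data", one argument or row to a line. send_rows: Moves the arm, as the interface text tells. Its arguments: {"type":"object","properties":{"series":{"type":"array"},"newtons":{"type":"number"}},"required":["series"]}

```bash
ls; mkdir -p pics
python3 - <<'E'
from workcell import *
import cv2, numpy as np
s=get_state(); print({k:np.round(v,3).tolist() for k,v in s.items()})
try: print(grip_point_offset)
except Exception as e: print(e)
ims=[]
for c in ["side","top"]:
    i=camera_info(c); print(c,np.round(np.array(i["K"]),1).tolist(),i["xyz"],i["attitude"])
    im=read_camera(c); cv2.imwrite(f"pics/{c}0.png",im); 
    for l in ["headstock","rack","pin_grip","crank","crank_grip"]:
        print(c,l,[(round(d["p"],2),d["box"]) for d in silhouettes(c,l)][:3])
i=camera_info("wrist"); print(i)
cv2.imwrite("pics/wrist0.png",read_camera("wrist"))
E
```

```text
pics
{'clock': 0.0, 'joint_pos': [-1.485, 0.314, 0.045, 1.304, 0.0, 1.431], 'qvel': [0.0, 0.001, 0.0, 0.001, -0.001, 0.002], 'tau': [0.0, -48.063, 29.853, 0.019, -0.0, -0.0], 'tcp_pos': [0.129, -0.56, 0.23], 'orientation': [-0.001, 0.994, 0.113, 0.0], 'wrist_force': [-0.571, -0.278, 0.352], 'ft_torque': [0.064, -0.028, -0.017], 'finger_gap': 0.085}
0.0187
side [[451.9, 0.0, 311.6], [0.0, 451.9, 240.1], [0.0, 0.0, 1.0]] [ 0.92923888 -0.52823683  0.76653492] [-0.35831134  0.87219712  0.30410376 -0.13566898]
side headstock [(0.94, [295.3, 180.0, 85.3, 119.0])]
side rack [(0.89, [186.6, 306.8, 81.2, 116.2])]
side pin_grip [(0.73, [300.2, 178.0, 45.6, 112.8]), (0.71, [225.6, 358.7, 19.8, 30.4]), (0.63, [187.3, 305.4, 83.2, 118.4])]
side crank [(0.87, [300.0, 174.7, 44.0, 112.6]), (0.23, [296.4, 180.5, 83.6, 118.0])]
side crank_grip [(0.92, [300.4, 178.0, 46.4, 113.7])]
top [[555.2, 0.0, 315.3], [0.0, 555.2, 242.2], [0.0, 0.0, 1.0]] [ 0.3859144  -0.06532171  1.15843306] [ 0.04865967 -0.70169858  0.70972022 -0.03935162]
top headstock [(0.9, [212.1, 198.7, 132.8, 82.9])]
top rack [(0.77, [414.8, 187.0, 55.4, 104.6])]
top pin_grip [(0.59, [446.7, 193.2, 20.0, 13.9])]
top crank [(0.95, [211.4, 204.2, 131.8, 78.2])]
top crank_grip [(0.8, [212.6, 201.5, 133.4, 78.8])]
{'K': array([[371.64829954,   0.        , 323.04297331],
       [  0.        , 371.64829954, 240.19975648],
       [  0.        ,   0.        ,   1.        ]]), 'xyz': array([ 0.20883059, -0.54059241,  0.37336396]), 'attitude': array([ 0.12748668,  0.7715443 , -0.61488296, -0.1019092 ])}
```

Run:
```python
import cv2, numpy as np
t=cv2.imread("pics/top0.png"); s=cv2.imread("pics/side0.png")
a=cv2.resize(t[160:320,190:490],None,fx=2.66,fy=2.66,interpolation=cv2.INTER_CUBIC)
cv2.imwrite("pics/topc.png",a)
b=cv2.resize(s[160:435,170:410],None,fx=2.18,fy=2.18,interpolation=cv2.INTER_CUBIC)
cv2.imwrite("pics/sidec.png",b); print(a.shape,b.shape)
```

```text
(426, 798, 3) (600, 523, 3)
```

View pics/topc.png

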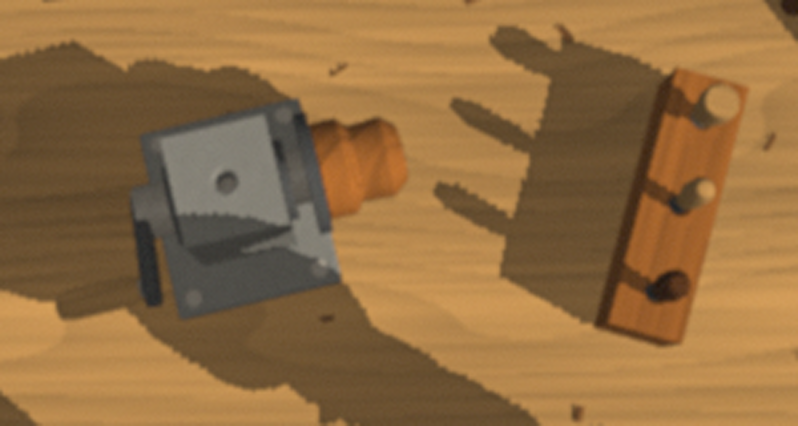

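View pics/sidec.png

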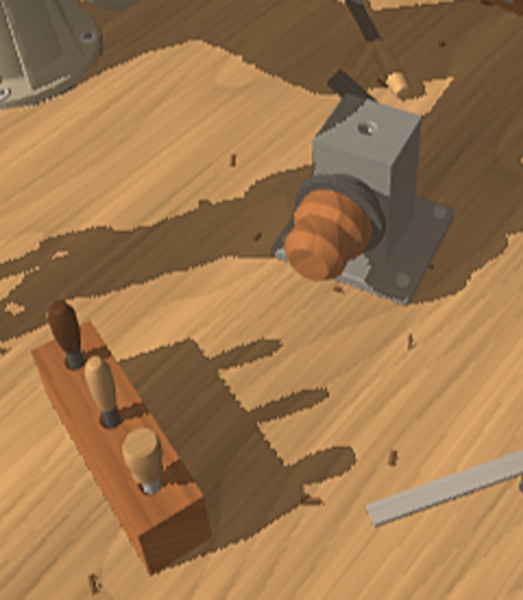

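```bash
cat > h.py <<'E'
from workcell import *
import cv2, numpy as np
from scipy.spatial.transform import Rotation as R
def rot(q): return R.from_quat(np.roll(q,-1)).as_matrix()
def ray(c,u,v,i=None):
    i=i or camera_info(c);K=np.array(i["K"])
    d=np.array([(u-K[0,2])/K[0,0],(v-K[1,2])/K[1,1],1.])
    if c=="wrist":
        r=np.hypot(d[0],d[1]);d=np.array([*(d[:2]/max(r,1e-9)*np.sin(r)),np.cos(r)])
    return np.array(i["xyz"]),rot(i["attitude"])@d
def at_z(c,u,v,z,i=None):
    o,d=ray(c,u,v,i);return o+d*(z-o[2])/d[2]
def proj(c,p,i=None):
    i=i or camera_info(c);K=np.array(i["K"])
    q=rot(i["attitude"]).T@(np.array(p)-i["xyz"])
    if c=="wrist":
        n=np.hypot(q[0],q[1]);t=np.arctan2(n,q[2]);q=np.array([q[0]/n*t,q[1]/n*t,1])
    return K[:2,:2]@(q[:2]/q[2])+K[:2,2]
def show(p): return np.round(np.array(p)*1000,1).tolist()
E
python3 - <<'E'
from h import *
tc=lambda u,v:(190+u/2.66,160+v/2.66)
sc=lambda u,v:(170+u/2.18,160+v/2.18)
print("hole",show(at_z("top",*tc(227,181),.153)),show(at_z("side",*sc(368,128),.153)))
print("knob",show(at_z("top",*tc(722,102),.130)),show(at_z("side",*sc(143,436),.130)))
def yaw(a,b,z): d=at_z("top",*tc(*a),z)-at_z("top",*tc(*b),z);return np.degrees(np.arctan2(d[1],d[0])),show(np.linalg.norm(d[:2]))
print(yaw((142,135),(183,318),.01),yaw((297,98),(340,280),.01),yaw((163,152),(187,247),.153),yaw((265,115),(290,222),.153))
print("rack",yaw((747,88),(680,345),.07),yaw((678,70),(600,325),.07))
h=at_z("top",*tc(227,181),.153);h2=at_z("side",*sc(368,128),.153);c=(h+h2)/2;
from math import *
y=radians(13)
for a in (-1,-.75):
  g=np.array([c[0],c[1],.095])+np.array([.07*sin(a)*cos(y)-.105*sin(y),.07*sin(a)*sin(y)+.105*cos(y),.07*cos(a)])
  print("grip",a,show(g),[ (proj("top",g)-[190,160])*2.66,(proj("side",g)-[170,160])*2.18])
import cv2
im=read_camera("top"); s=read_camera("side")
a=cv2.resize(im[170:310,190:360],None,fx=2.3,fy=2.3,interpolation=cv2.INTER_CUBIC)
b=cv2.resize(s[130:270,270:440],None,fx=2.3,fy=2.3,interpolation=cv2.INTER_CUBIC)
cv2.imwrite("pics/cr.png",cv2.convertScaleAbs(np.hstack([a,b]),alpha=1.6))
E
```

```text
hole [538.8, 20.2, 153.0] [539.5, 23.9, 153.0]
knob [594.3, -327.9, 130.0] [593.1, -322.0, 130.0]
(np.float64(12.737864942150622), 148.7) (np.float64(12.624238941263835), 148.5) (np.float64(14.179268824269824), 68.3) (np.float64(12.653146133135834), 76.7)
rack (np.float64(-16.760520694934147), 199.6) (np.float64(-18.76001132061907), 200.9)
grip -1 [458.1, 111.1, 132.8] [array([ 99.2684413 , 301.53129015]), array([354.22742688,  64.52798742])]
grip -0.75 [469.0, 113.6, 146.2] [array([ 92.4390158 , 284.42214596]), array([364.53322034,  56.98905585])]
```

View pics/cr.png

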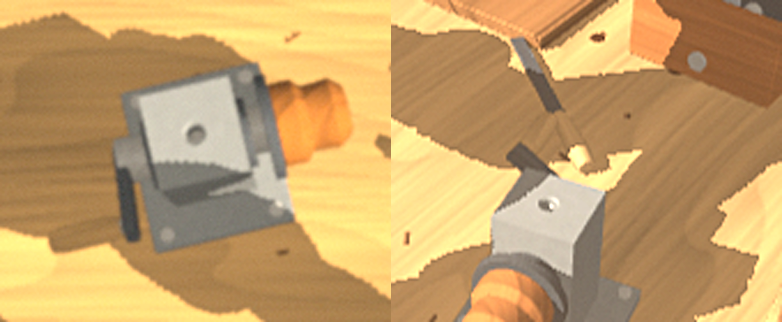

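Run:
```python
from h import *
from math import *
s2=lambda u,v:(270+(u-390)/2.3,130+v/2.3)
for u,v in ((515,40),(560,110),(587,158)):
  p=at_z("side",*s2(u,v),.01); print("obj",show(p),"top px",proj("top",p).round())
y=radians(12.7);c=np.array([.5392,.022,.095])
for l in (-.03,.03):
  a=-1;g=c+np.array([.07*sin(a)*cos(y)-(.105+l)*sin(y),.07*sin(a)*sin(y)+(.105+l)*cos(y),.07*cos(a)])
  q=proj("side",g);print(show(g),[390+(q[0]-270)*2.3,(q[1]-130)*2.3],(proj("top",g)-[190,170])*2.3)
im=read_camera("top");w=read_camera("wrist")
cv2.imwrite("pics/tw.png",np.hstack([cv2.resize(im[:,:480],(400,400)),cv2.resize(w,(400,300)) if 0 else cv2.copyMakeBorder(cv2.resize(w,(400,300)),0,100,0,0,0)]))
```

```text
obj [227.0, 380.2, 10.0] top px [104. 393.]
obj [360.7, 295.2, 10.0] top px [148. 326.]
obj [437.3, 241.6, 10.0] top px [174. 288.]
[465.2, 82.2, 132.8] [np.float64(521.4349218869122), np.float64(155.0309006153164)] [121.65732697 228.4793589 ]
[452.1, 140.7, 132.8] [np.float64(546.9059891983355), np.float64(119.80027778856467)] [ 49.00902254 245.66932153]
```

View pics/tw.png

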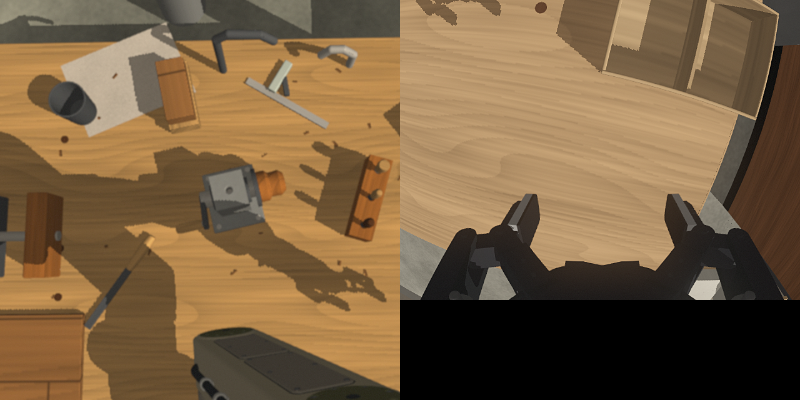

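>>> {"op": "send_rows", "data": {
  "series": [50.6, -12.5, 0, 0, 0, 0, 0.8, 50.6, -12.5, 0, 0, 0, 0, 0.8, 50.6, -12.5, 0, 0, 0, 0, 0.8, 50.6, -12.5, 0, 0, 0, 0, 0.8, 50.6, -12.5, 0, 0, 0, 0, 0.8, 50.6, -12.5, 0, 0, 0, 0, 0.8, 50.6, -12.5, 0, 0, 0, 0, 0.8, 50.6, -12.5, 0, 0, 0, 0, 0.8, 50.6, -12.5, 0, 0, 0, 0, 0.8, 50.6, -12.5, 0, 0, 0, 0, 0.8],
  "newtons": 40
}}

```text
clock: 1.68
tcp_pos: [0.5023, -0.3712, 0.2315]
orientation: [0.0, 0.994, 0.113, 0.0]
wrist_force: [0.0, -0.4, 0.8]
finger_gap: 0.068
```

>>> {"op": "send_rows", "data": {
  "series": [10.0, -2.5, 0, 0, 0, 0, 0.8, 10.0, -2.5, 0, 0, 0, 0, 0.8, 10.0, -2.5, 0, 0, 0, 0, 0.8, 10.0, -2.5, 0, 0, 0, 0, 0.8, 10.0, -2.5, 0, 0, 0, 0, 0.8]
}}

```text
clock: 2.1
tcp_pos: [0.5934, -0.3246, 0.2306]
orientation: [-0.0, 0.993, 0.114, -0.0]
wrist_force: [0.1, -0.8, -0.7]
finger_gap: 0.0688
```

Run:
```python
from h import *
s=get_state();print(show(s["tcp_pos"]),np.round(s["orientation"],4),s["qvel"].round(2) if hasattr(s["qvel"],'round') else s["qvel"])
i=camera_info("wrist");w=read_camera("wrist")
for d in silhouettes("wrist","pin_grip")[:2]: print(d["p"],d["box"])
q=proj("wrist",[.594,-.325,.13],i);print(q)
for d in [(.594,-.325,.112),(.539,.022,.153)]: print(proj("wrist",d,i))
cv2.imwrite("pics/w1.png",w)
np.save("w1i.npy",i,allow_pickle=True)
```

```text
[593.4, -324.6, 230.6] [-1.000e-04  9.935e-01  1.140e-01 -4.000e-04] [-0.04 -0.02 -0.03  0.   -0.01 -0.  ]
0.28 [0.0, 155.8, 86.4, 99.0]
[326.14012539 239.36140111]
[325.97014165 231.5067084 ]
[-46.1725535  222.55585633]
```

View pics/w1.png

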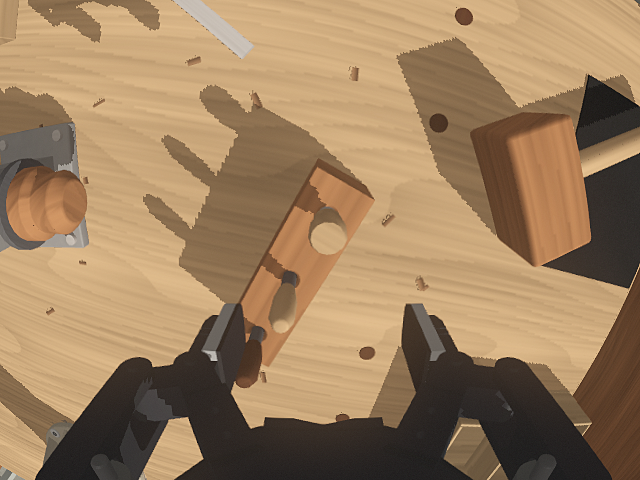

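>>> {"op": "send_rows", "data": {
  "series": [0.1, 0.2, 4, 0, 0, 0, 0.8, 0.1, 0.2, 8, 0, 0, 0, 0.8, 0.1, 0.2, 11, 0, 0, 0, 0.8, 0.1, 0.2, 13, 0, 0, 0, 0.8, 0.1, 0.2, 13.8, 0, 0, 0, 0.8, 0.1, 0.2, 13.8, 0, 0, 0, 0.2, 0.1, 0.2, 13.8, 0, 0, 0, 0.2, 0.1, 0.2, 13.8, 0, 0, 0, 0.2, 0.1, 0.2, 13.8, 0, 0, 0, 0.2, 0.1, 0.2, 13.8, 0, 0, 0, 0.2],
  "newtons": 40
}}

```text
clock: 3.03
tcp_pos: [0.5951, -0.3285, 0.096]
orientation: [0.002, 0.994, 0.113, 0.002]
wrist_force: [0.5, 0.0, 5.2]
finger_gap: 0.0269
```

>>> {"op": "send_rows", "data": {
  "series": [0, 0, 0, 0, 0, 0, 0, 0, 0, -1, 0, 0, 0, 0, 0, 0, -3, 0, 0, 0, 0, 0, 0, -6, 0, 0, 0, 0, 0, 0, -10, 0, 0, 0, 0, 0, 0, -14, 0, 0, 0, 0, 0, 0, -17, 0, 0, 0, 0, 0, 0, -18, 0, 0, 0, 0, 0, 0, -18, 0, 0, 0, 0]
}}

```text
clock: 3.78
tcp_pos: [0.5952, -0.3282, 0.2786]
orientation: [0.003, 0.994, 0.113, 0.003]
wrist_force: [0.1, -0.0, -1.9]
finger_gap: 0.0266
```

Run:
```python
from h import *
s=get_state();print(show(s["tcp_pos"]),np.round(s["orientation"],4),s["wrist_force"],s["ft_torque"],s["finger_gap"])
i=camera_info("wrist");w=read_camera("wrist");a=read_camera("side")
cv2.imwrite("pics/lift.png",np.hstack([cv2.resize(w,(400,300)),cv2.resize(a[100:400,100:500],(400,300))]))
```

```text
[595.2, -328.2, 278.6] [0.0027 0.9936 0.1128 0.0029] [ 0.11601173 -0.03021649 -1.90660046] [0.08593722 0.0321933  0.00074064] 0.026645624951246442
```

View pics/lift.png

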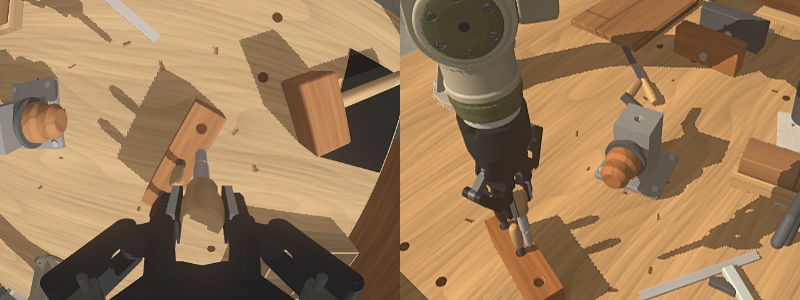

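>>> {"op": "send_rows", "data": {
  "series": [0.3, -4, 0, 0, 0, -7, 0, 0.6, -8, 0, 0, 0, -14, 0, 0.9, -12, 0, 0, 0, -21, 0, 1.2, -16, 0, 0, 0, -28, 0, 1.4, -20, 0, 0, 0, -35, 0, 1.6, -24, 0, 0, 0, -42, 0, 1.8, -28, 0, 0, 0, -49, 0, 2.1, -31, 0, 0, 0, -56, 0, 2.3, -34, 0, 0, 0, -63, 0, 2.35, -35.2, 0, 0, 0, -70, 0]
}}

```text
clock: 4.72
tcp_pos: [0.5355, 0.0246, 0.2712]
orientation: [-0.002, 0.746, 0.666, -0.001]
wrist_force: [0.0, -0.3, -0.9]
finger_gap: 0.0271
```

>>> {"op": "send_rows", "data": {
  "series": [0, 0, 0, 0, 0, -7, 0, 0, 0, 0, 0, 0, -14, 0, 0, 0, 0, 0, 0, -20, 0, 0, 0, 0, 0, 0, -20, 0, 0, 0, 0, 0, 0, -20, 0]
}}

```text
clock: 5.13
tcp_pos: [0.537, 0.021, 0.2715]
orientation: [-0.001, 0.624, 0.781, -0.001]
wrist_force: [0.5, -0.5, -0.9]
finger_gap: 0.0271
```

Run:
```python
from h import *
s=get_state();print(show(s["tcp_pos"]),np.round(s["orientation"],4),s["finger_gap"])
T=rot(s["orientation"]);print(T.round(4).tolist())
i=camera_info("wrist");w=read_camera("wrist");a=read_camera("side");np.save("i.npy",i,allow_pickle=True)
tip=np.array(s["tcp_pos"])+T@[0,0,.092]
print("tip",show(tip),proj("wrist",tip,i),proj("side",tip),"hole",proj("wrist",[.539,.0205,.153],i),proj("side",[.539,.0205,.153]))
cv2.imwrite("pics/wA.png",w);cv2.imwrite("pics/sA.png",a)
u,v=proj("wrist",[.539,.0205,.153],i).astype(int);u2,v2=proj("side",[.539,.0205,.153]).astype(int)
u=max(u,100);v=max(v,100)
print("origins",u-100,v-100,u2-60,v2-80)
cv2.imwrite("pics/hov.png",np.hstack([cv2.resize(w[v-100:v+100,u-100:u+100],(500,500)),cv2.resize(a[v2-80:v2+40,u2-60:u2+60],(300,500) if 0 else (500,500))[:,100:400]]))
```

```text
[537.0, 21.0, 271.5] [-0.0014  0.624   0.7814 -0.001 ] 0.02714128642954396
[[-0.2211, 0.9752, -0.0034], [0.9752, 0.2211, 0.0003], [0.001, -0.0032, -1.0]]
tip [536.6, 21.1, 179.5] [323.8404902  247.17078758] [337.1288649  208.93442031] hole [326.8010308  236.37384389] [337.62453245 219.51910008]
origins 226 136 277 139
```

View pics/hov.png

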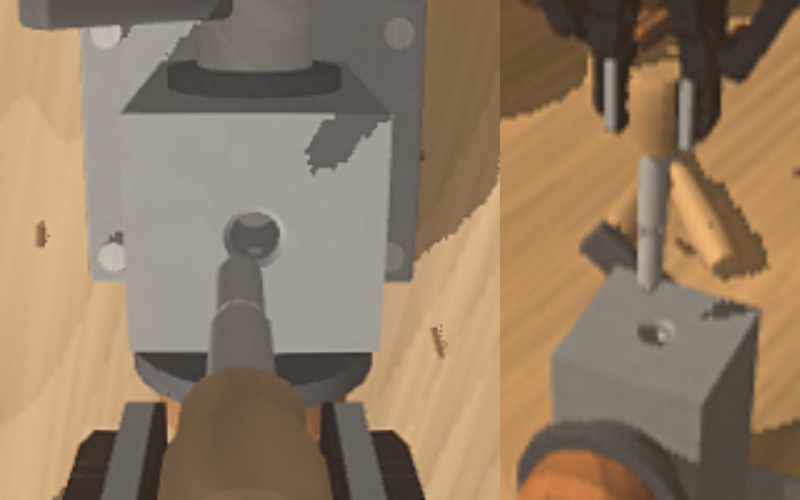

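Run:
```python
from h import *
i=np.load("i.npy",allow_pickle=True).item()
for z in (.1765,.1795): print(z,"wrist tip",show(at_z("wrist",322,238.4,z,i)),"side tip",show(at_z("side",337,208.6,z)))
print("hole",show(at_z("wrist",327.6,230.8,.153,i)),show(at_z("side",338.2,218.7,.153)))
# shank/knob seen in wrist: direction of pin axis
print(proj("wrist",[.5370,.021,.2715-.005],i),proj("wrist",[.5367,.0211,.2166],i), i["xyz"])
print("knobc->crop pred",(proj("wrist",[.537,.021,.2877],i)-[226,136])*2.5,(proj("wrist",[.5367,.021,.2165],i)-[226,136])*2.5,(proj("wrist",[.5366,.0211,.1795],i)-[226,136])*2.5)
```

```text
0.1765 wrist tip [534.3, 25.9, 176.5] side tip [533.8, 24.5, 176.5]
0.1795 wrist tip [534.1, 26.8, 179.5] side tip [535.8, 21.7, 179.5]
hole [538.6, 24.8, 153.0] [538.5, 23.2, 153.0]
[324.49304865 312.41729691] [323.92476022 268.96948377] [0.51808946 0.10335112 0.41360645]
knobc->crop pred [246.36694931 505.79615851] [244.71605966 332.64166993] [244.47529996 277.80071953]
```

>>> {"op": "send_rows", "data": {
  "series": [-0.1, 0.2, 0.7, 0, 0, 0, 0, -0.2, 0.4, 1.4, 0, 0, 0, 0, -0.2, 0.4, 1.4, 0, 0, 0, 0, -0.2, 0.4, 1.4, 0, 0, 0, 0]
}}

```text
clock: 5.57
tcp_pos: [0.5419, 0.0197, 0.2582]
orientation: [-0.001, 0.623, 0.782, -0.001]
wrist_force: [0.8, 0.3, -0.7]
finger_gap: 0.0268
```

Run:
```python
from h import *
s=get_state();print(show(s["tcp_pos"]),np.round(s["orientation"],4),s["finger_gap"])
i=camera_info("wrist");w=read_camera("wrist");a=read_camera("side");np.save("i.npy",i,allow_pickle=True)
cv2.imwrite("pics/wB.png",w);cv2.imwrite("pics/sB.png",a)
cv2.imwrite("pics/hov2.png",np.hstack([cv2.resize(w[190:310,266:386],(480,480),interpolation=cv2.INTER_CUBIC),cv2.resize(a[160:240,310:363],(318,480),interpolation=cv2.INTER_CUBIC)]))
```

```text
[541.9, 19.7, 258.2] [-8.000e-04  6.232e-01  7.821e-01 -5.000e-04] 0.026786657960726056
```

View pics/hov2.png

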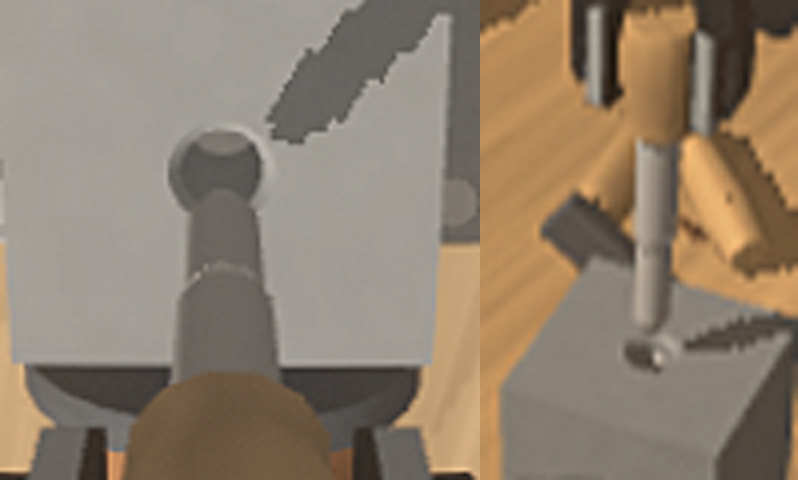

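Run:
```python
from h import *
i=np.load("i.npy",allow_pickle=True).item()
for z in (.160,.163,.166): print(z,"wrist tip",show(at_z("wrist",322,238.3,z,i)),"side tip",show(at_z("side",338,214.7,z)))
print("hole",show(at_z("wrist",321,232.5,.153,i)),show(at_z("side",338.3,218.7,.153)),show(proj("wrist",[.5419,.0197,.1662],i)/1000))
# axis step/knob points
for v,z in ((258.7,.203),(258.7,.200)):print("step",show(at_z("wrist",321.7,v,z,i)))
```

```text
0.16 wrist tip [539.6, 23.5, 160.0] side tip [535.5, 26.2, 160.0]
0.163 wrist tip [539.4, 24.5, 163.0] side tip [537.4, 23.5, 163.0]
0.166 wrist tip [539.2, 25.5, 166.0] side tip [539.4, 20.8, 166.0]
hole [538.5, 25.2, 153.0] [538.6, 23.3, 153.0] [324.1, 247.2]
step [539.1, 25.5, 203.0]
step [539.4, 24.4, 200.0]
```

>>> {"op": "send_rows", "data": {
  "series": [0.03, 0, 0.5, 0, 0, 0, 0, 0.03, 0, 1.0, 0, 0, 0, 0, 0.03, 0, 1.3, 0, 0, 0, 0, 0.03, 0, 1.6, 0, 0, 0, 0, 0.03, 0, 1.9, 0, 0, 0, 0, 0.03, 0, 2.2, 0, 0, 0, 0, 0.03, 0, 2.2, 0, 0, 0, 0]
}}

```text
clock: 6.25
tcp_pos: [0.5418, 0.0204, 0.2366]
orientation: [-0.001, 0.623, 0.782, -0.0]
wrist_force: [0.2, 1.1, -3.0]
finger_gap: 0.0269
```

>>> {"op": "send_rows", "data": {
  "series": [0, 0, 0.3, 0, 0, 0, 0, 0, 0, 0.6, 0, 0, 0, 0, 0, 0, 0.9, 0, 0, 0, 0, 0, 0, 1.2, 0, 0, 0, 0, 0, 0, 1.5, 0, 0, 0, 0, 0, 0, 1.7, 0, 0, 0, 0, 0, 0, 1.7, 0, 0, 0, 0]
}}

```text
clock: 6.83
tcp_pos: [0.5421, 0.0204, 0.2195]
orientation: [-0.0, 0.623, 0.782, -0.0]
wrist_force: [0.3, 2.1, -3.2]
finger_gap: 0.0265
```

>>> {"op": "send_rows", "data": {
  "series": [0.03, 0, 0.2, 0, 0, 0, 0, 0.05, 0, 0.4, 0, 0, 0, 0, 0.05, 0, 0.5, 0, 0, 0, 0, 0.05, 0, 0.6, 0, 0, 0, 0, 0.05, 0, 0.6, 0, 0, 0, 0]
}}

```text
clock: 7.25
tcp_pos: [0.5421, 0.0207, 0.214]
orientation: [-0.0, 0.623, 0.782, -0.0]
wrist_force: [0.3, 3.2, -1.7]
finger_gap: 0.027
```

>>> {"op": "send_rows", "data": {
  "series": [0, 0, 0, 0, 0, 0, 0.4, 0, 0, 0, 0, 0, 0, 0.5, 0, 0, 0, 0, 0, 0, 0.6, 0, 0, 0, 0, 0, 0, 0.7, 0, 0, 0, 0, 0, 0, 0.7, 0, 0, -3, 0, 0, 0, 0.7, 0, 0, -6, 0, 0, 0, 0.7, 0, 0, -8, 0, 0, 0, 0.7, 0, 0, -8, 0, 0, 0, 0.7]
}}

```text
clock: 8.0
tcp_pos: [0.5441, 0.0202, 0.2992]
orientation: [0.003, 0.623, 0.782, 0.002]
wrist_force: [-0.1, -0.5, -0.3]
finger_gap: 0.0594
```

Run:
```python
from h import *
s=get_state();print(show(s["tcp_pos"]),np.round(s["orientation"],4),s["finger_gap"],s["wrist_force"])
i=camera_info("wrist");w=read_camera("wrist");a=read_camera("side");np.save("i.npy",i,allow_pickle=True)
cv2.imwrite("pics/wC.png",w);cv2.imwrite("pics/sC.png",a)
cv2.imwrite("pics/rel.png",np.hstack([cv2.resize(w,(533,400)),cv2.resize(a[140:240,300:367],(268,400),interpolation=cv2.INTER_CUBIC)]))
c=np.array([.539,.0225])
for z in (.243,.225,.203):print(z,proj("side",[*c,z]),proj("wrist",[*c,z],i))
```

```text
[544.1, 20.2, 299.2] [0.0035 0.623  0.7822 0.0019] 0.059449675165829566 [-0.09800765 -0.46982389 -0.31165822]
0.243 [339.31401506 183.38917957] [315.59524644 262.6302853 ]
0.225 [339.08167212 190.9308258 ] [315.90430622 251.57484835]
0.203 [338.8068755  199.85048116] [316.23010531 240.0734662 ]
```

View pics/rel.png

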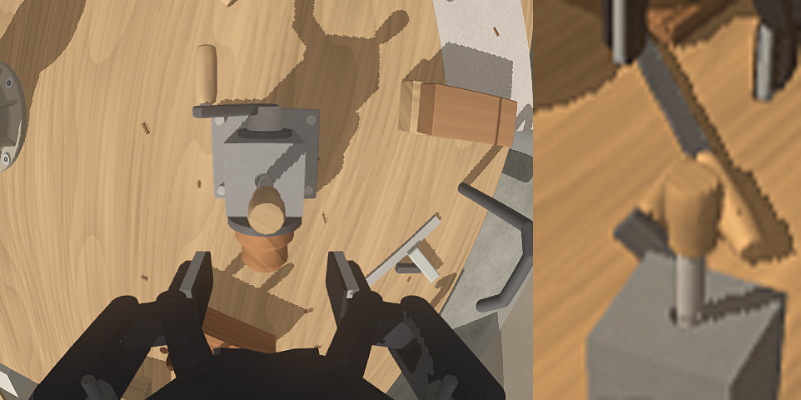

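```bash
cat >> h.py <<'E'
from math import *
Y=radians(12.8);C=np.array([.5388,.0225,.095])
def grip(a,l=0): return C+np.array([.07*sin(a)*cos(Y)-(.105+l)*sin(Y),.07*sin(a)*sin(Y)+(.105+l)*cos(Y),.07*cos(a)])
E
python3 - <<'E'
from h import *
i=np.load("i.npy",allow_pickle=True).item()
for a in (-1.1,-1,-.9,-.8): print(a,show(grip(a)),[(proj("wrist",grip(a,l),i)/1.2).round(1).tolist() for l in (-.03,0,.03)],(proj("top",grip(a))-[190,160])*2.66)
s=get_state();T=rot(s["orientation"]);print(T.round(4).tolist())
for a in np.arange(-1,1.6,.2): print(round(a,2),show(grip(a)))
E
```

```text
-1.1 [454.7, 111.1, 126.8] [[202.3, 105.6], [201.8, 76.4], [201.6, 47.7]] [100.72838878 307.00395582]
-1 [458.1, 111.8, 132.8] [[204.5, 105.6], [204.0, 75.9], [203.8, 46.6]] [ 98.18622887 301.5806847 ]
-0.9 [462.1, 112.7, 138.5] [[207.4, 105.6], [206.9, 75.3], [206.8, 45.4]] [ 95.53099337 295.31259992]
-0.8 [466.6, 113.8, 143.8] [[211.2, 105.6], [210.7, 74.7], [210.5, 44.2]] [ 92.79139627 288.25876517]
[[-0.2238, 0.9746, 0.0022], [0.9746, 0.2238, -0.0006], [-0.0011, 0.002, -1.0]]
-1.0 [458.1, 111.8, 132.8]
-0.8 [466.6, 113.8, 143.8]
-0.6 [477.0, 116.1, 152.8]
-0.4 [489.0, 118.9, 159.5]
-0.2 [502.0, 121.8, 163.6]
-0.0 [515.5, 124.9, 165.0]
0.2 [529.1, 128.0, 163.6]
0.4 [542.1, 130.9, 159.5]
0.6 [554.1, 133.6, 152.8]
0.8 [564.5, 136.0, 143.8]
1.0 [573.0, 137.9, 132.8]
1.2 [579.2, 139.3, 120.4]
1.4 [582.8, 140.2, 106.9]
```

>>> {"op": "send_rows", "data": {
  "series": [3.3, -1.8, 0, 0, 0, 0, 0.5, 6.6, -3.6, 0, 0, 0, 0, 0.5, 9, -5, 0, 0, 0, 0, 0.48, 10.9, -6.0, 3, 0, 0, 0, 0.48, 10.9, -6.0, 7, 0, 0, 0, 0.48, 10.9, -6.0, 10, 0, 0, 0, 0.48, 10.9, -6.0, 10, 0, 0, 0, 0.48],
  "newtons": 30
}}

```text
clock: 8.68
tcp_pos: [0.4535, 0.1134, 0.1873]
orientation: [-0.005, 0.623, 0.783, -0.004]
wrist_force: [-0.9, 0.4, -0.8]
finger_gap: 0.0409
```

Run:
```python
from h import *
s=get_state();print(show(s["tcp_pos"]),np.round(s["orientation"],4),s["finger_gap"],s["wrist_force"])
i=camera_info("wrist");w=read_camera("wrist");np.save("i.npy",i,allow_pickle=True)
cv2.imwrite("pics/wD.png",w)
for a in (-1,-.93,-.85):print(a,[proj("wrist",grip(a,l),i).round(1).tolist() for l in (-.03,0,.03)])
```

```text
[453.5, 113.4, 187.3] [-0.0046  0.6226  0.7825 -0.0044] 0.040884310466587005 [-0.94167746  0.39440159 -0.84686243]
-1 [[331.7, 318.2], [332.3, 273.5], [332.9, 223.5]]
-0.93 [[336.4, 321.6], [337.3, 276.4], [338.2, 225.7]]
-0.85 [[342.5, 325.4], [343.8, 279.6], [345.0, 228.0]]
```

View pics/wD.png

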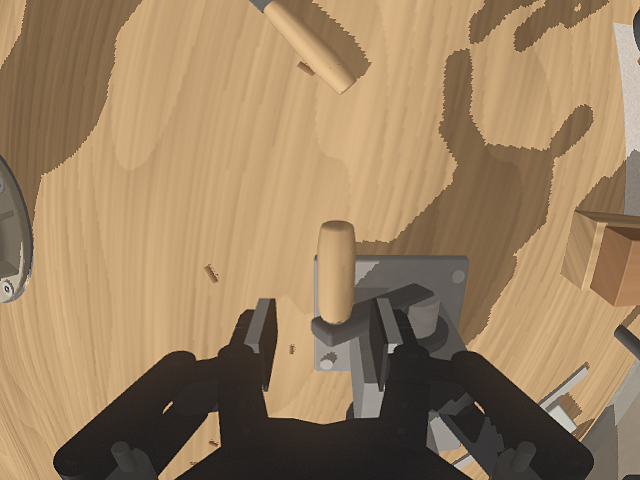

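>>> {"op": "send_rows", "data": {
  "series": [0, 0.7, 0, 0, 0, 0, 0.48, 0, 0.7, 1, 0, 0, 0, 0.48, 0, 0.7, 2.5, 0, 0, 0, 0.48, 0, 0.7, 4, 0, 0, 0, 0.48, 0, 0.7, 5.5, 0, 0, 0, 0.48, 0, 0.7, 6.8, 0, 0, 0, 0.48, 0, 0.7, 7.0, 0, 0, 0, 0.48, 0, 0.7, 7.0, 0, 0, 0, 0.48]
}}

```text
clock: 9.4
tcp_pos: [0.4669, 0.1148, 0.1245]
orientation: [0.0, 0.623, 0.782, 0.0]
wrist_force: [0.0, -0.1, -0.5]
finger_gap: 0.0412
```

>>> {"op": "send_rows", "data": {
  "series": [0, 0.2, 0.5, 0, 0, 0, 0.48, 0, 0.4, 0.5, 0, 0, 0, 0.48, 0, 0.9, -0.1, 0, 0, 0, 0.48, 0, 1.45, -0.6, 0, 0, 0, 0.48, 0, 2.0, -1.0, 0, 0, 0, 0.48, 0, 2.6, -1.4, 0, 0, 0, 0.48, 0, 3.2, -1.7, 0, 0, 0, 0.48, 0, 3.5, -1.8, 0, 0, 0, 0.48, 0, 3.5, -1.8, 0, 0, 0, 0.48]
}}

```text
clock: 10.15
tcp_pos: [0.5008, 0.1229, 0.1437]
orientation: [0.0, 0.623, 0.782, 0.0]
wrist_force: [-3.4, -0.8, 2.7]
finger_gap: 0.041
```

```bash
cat >> h.py <<'E'
def check(n):
    s=get_state();d=np.array(s["tcp_pos"])-C
    sx=d[0]*cos(Y)+d[1]*sin(Y);T=rot(s["orientation"])
    print("s",round(sx*1000,1),"z",round(s["tcp_pos"][2]*1000,1),"F",np.round(s["wrist_force"],1),"a~",round(float(np.arcsin(np.clip((sx*1000-9.6)/70,-1,1))),3),"gap",round(s["finger_gap"],4),"zt",T[:,2].round(3))
    a=read_camera("side");cv2.imwrite(f"pics/k{n}.png",a)
    r=cv2.imread("pics/sC.png")
    t=r[180:203,330:350];m=cv2.matchTemplate(a[170:225,322:358],t,cv2.TM_CCOEFF_NORMED)
    _,v,_,l=cv2.minMaxLoc(m);print("knob shift px",l[0]-8,l[1]-10,"score",round(v,3))
E
python3 -c "
from h import *
check(0)"
```

```text
s -14.8 z 143.7 F [-3.4 -0.8  2.7] a~ -0.355 gap 0.041 zt [ 0.001  0.    -1.   ]
knob shift px 1 1 score 0.429
```

>>> {"op": "send_rows", "data": {
  "series": [0, 0.35, -0.05, 0, 0, 0, 0.48, 0, 0.7, -0.1, 0, 0, 0, 0.48, 0, 1.0, -0.2, 0, 0, 0, 0.48, 0, 1.4, -0.25, 0, 0, 0, 0.48, 0, 1.7, -0.3, 0, 0, 0, 0.48, 0, 1.7, -0.3, 0, 0, 0, 0.48]
}}

```text
clock: 10.7
tcp_pos: [0.5182, 0.1268, 0.1454]
orientation: [0.001, 0.623, 0.782, 0.001]
wrist_force: [0.3, -0.6, -0.4]
finger_gap: 0.0411
```

```bash
cat >> h.py <<'E'
def check2(n):
    check(n);a=cv2.imread(f"pics/k{n}.png");r=cv2.imread("pics/k0.png")
    t=r[178:205,328:352];m=cv2.matchTemplate(a[170:225,322:358],t,cv2.TM_CCOEFF_NORMED)
    _,v,_,l=cv2.minMaxLoc(m);print("vs k0",l[0]-6,l[1]-8,"score",round(v,3))
E
python3 -c "
from h import *
check2(1)"
```

```text
s 3.0 z 145.4 F [ 0.3 -0.6 -0.4] a~ -0.094 gap 0.0411 zt [ 0.002  0.    -1.   ]
knob shift px -6 -4 score 0.389
vs k0 6 2 score 0.379
```

Run:
```python
from h import *
w=read_camera("wrist")
f=lambda n:cv2.resize(cv2.imread(f"pics/{n}.png")[120:250,290:385],(266,364),interpolation=cv2.INTER_CUBIC)
cv2.imwrite("pics/cmp.png",np.vstack([np.hstack([f("sC"),f("k0"),f("k1")]),cv2.resize(w[200:440,100:627],(798,236) if 0 else (798,230))]))
```

```text
(no output)
```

View pics/cmp.png

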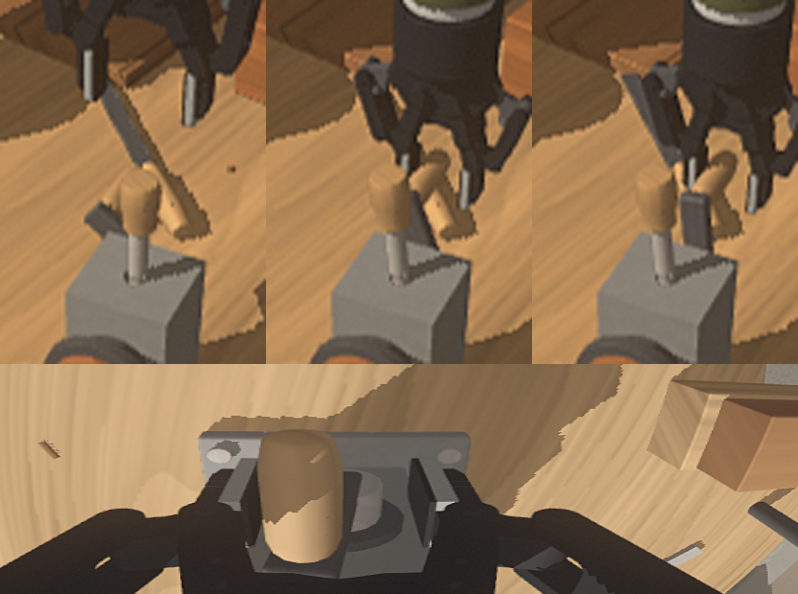

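>>> {"op": "send_rows", "data": {
  "series": [0, 0.35, -0.1, 0, 0, 0, 0.48, 0, 0.7, -0.15, 0, 0, 0, 0.48, 0, 1.0, -0.15, 0, 0, 0, 0.48, 0, 1.35, -0.1, 0, 0, 0, 0.48, 0, 1.35, -0.1, 0, 0, 0, 0.48]
}}

```text
clock: 11.22
tcp_pos: [0.531, 0.1298, 0.1463]
orientation: [0.0, 0.623, 0.782, 0.0]
wrist_force: [0.5, 0.2, -0.6]
finger_gap: 0.0409
```

```bash
cat >> h.py <<'E'
def shank(f):
    im=cv2.imread(f)if isinstance(f,str) else f
    h=cv2.cvtColor(im,cv2.COLOR_BGR2HSV)[...,1].astype(int);out=[]
    # knob/shank: per row, is the pixel around the pin axis grey?
    for v in range(176,224): out.append(int(np.min(h[v,333:341])))
    return out
def check3(n):
    check(n);print(" ".join(map(str,shank(f"pics/k{n}.png"))))
E
python3 -c "
from h import *
for n in ('sC','k0','k1'): print(n,*shank(f'pics/{n}.png'))
check3(2)"
```

```text
sC 34 24 32 107 131 130 130 131 130 130 131 131 131 130 130 131 130 130 130 129 127 122 97 78 74 62 37 28 24 36 35 35 37 37 35 36 35 37 37 35 36 39 37 37 34 36 33 35
k0 28 29 21 34 37 62 121 119 126 124 126 126 126 126 126 126 126 127 127 126 126 128 126 124 122 74 36 44 38 42 38 38 42 40 38 40 41 39 36 33 36 36 36 38 34 36 34 33
k1 31 28 17 45 94 127 127 131 120 125 125 125 125 126 123 126 121 127 125 123 124 124 122 125 129 119 66 39 35 34 42 28 40 40 39 41 42 37 36 33 38 35 35 36 33 35 34 34
s 16.1 z 146.3 F [ 0.5  0.2 -0.6] a~ 0.093 gap 0.0409 zt [ 0.001  0.    -1.   ]
knob shift px 0 3 score 0.474
31 27 23 12 55 110 131 130 131 129 129 131 131 129 131 130 130 128 129 129 128 129 129 129 129 125 127 122 74 14 26 27 29 36 36 36 37 37 35 36 36 38 36 36 34 35 33 34
```

>>> {"op": "send_rows", "data": {
  "series": [0, 0.2, 0, 0, 0, 0, 0.48, 0, 0.4, 0.05, 0, 0, 0, 0.48, 0, 0.6, 0.05, 0, 0, 0, 0.48]
}}

```text
clock: 11.52
tcp_pos: [0.5357, 0.131, 0.1457]
orientation: [-0.0, 0.623, 0.782, -0.0]
wrist_force: [-1.4, -1.0, 1.3]
finger_gap: 0.0413
```

```bash
python3 -c "
from h import *
check3(3)
i=camera_info('wrist');w=read_camera('wrist');cv2.imwrite('pics/wE.png',w)
for d in silhouettes('wrist','crank_grip')[:2]: print(d['p'],d['box'])
for a in (0,.1,.2): print(a,[proj('wrist',grip(a,l),i).round(1).tolist() for l in (-.03,.03)])
for d in silhouettes('side','pin_grip')[:3]: print(d['p'],d['box'])
"
```

```text
s 21.0 z 145.7 F [-1.4 -1.   1.3] a~ 0.164 gap 0.0413 zt [-0. -0. -1.]
knob shift px 0 5 score 0.593
28 27 23 9 54 109 131 131 131 131 130 130 130 130 131 130 129 131 130 130 131 130 130 130 129 127 128 123 72 10 15 25 25 25 30 35 33 35 35 36 36 38 36 36 34 35 35 35
0.97 [266.6, 266.8, 61.3, 159.1]
0 [[275.8, 398.8], [266.1, 277.0]]
0.1 [[291.6, 398.8], [285.1, 276.8]]
0.2 [[307.3, 397.5], [304.2, 275.7]]
0.75 [332.4, 187.3, 13.9, 37.9]
```

Run:
```python
from h import *
def hs(n):
    im=cv2.imread(f"pics/{n}.png");return im,cv2.cvtColor(im,cv2.COLOR_BGR2HSV)
for n in ("sC","k0","k1","k2","k3"):
    im,h=hs(n);g=h[...,1]
    # vertical profile: width of greyscale shank run per row & grey columns
    rows=[]
    for v in range(196,224,2):
        c=np.where(g[v,322:352]<60)[0]+322; rows.append((v,int(c.min()) if len(c) else 0,int(c.max()) if len(c) else 0,len(c)))
    print(n,rows)
r,_=hs("k1")
for n in ("k0","k2","k3","sC"):
    im,_=hs(n);t=r[184:203,330:339];R_=cv2.matchTemplate(im[172:222,320:355],t,cv2.TM_SQDIFF_NORMED);mn,_,l,_=cv2.minMaxLoc(R_);print(n,l[0]-10,l[1]-12,round(mn,4))
```

```text
sC [(196, 322, 330, 7), (198, 322, 332, 10), (200, 323, 332, 10), (202, 325, 333, 9), (204, 327, 336, 10), (206, 326, 342, 17), (208, 325, 346, 21), (210, 324, 351, 27), (212, 322, 351, 29), (214, 322, 348, 27), (216, 322, 351, 27), (218, 322, 351, 24), (220, 322, 351, 30), (222, 322, 351, 30)]
k0 [(196, 342, 346, 3), (198, 342, 344, 3), (200, 342, 345, 4), (202, 339, 346, 8), (204, 328, 349, 21), (206, 326, 347, 21), (208, 325, 350, 25), (210, 324, 351, 27), (212, 322, 351, 30), (214, 322, 350, 27), (216, 322, 351, 28), (218, 322, 351, 27), (220, 322, 351, 29), (222, 322, 351, 30)]
k1 [(196, 344, 351, 8), (198, 344, 351, 8), (200, 344, 351, 8), (202, 344, 351, 8), (204, 328, 351, 20), (206, 326, 351, 21), (208, 325, 351, 27), (210, 324, 351, 28), (212, 322, 350, 29), (214, 322, 351, 29), (216, 322, 351, 30), (218, 322, 351, 29), (220, 322, 351, 30), (222, 322, 351, 30)]
k2 [(196, 349, 351, 3), (198, 349, 351, 3), (200, 348, 351, 4), (202, 348, 351, 4), (204, 328, 351, 9), (206, 326, 351, 12), (208, 325, 351, 23), (210, 324, 351, 27), (212, 322, 351, 30), (214, 322, 350, 28), (216, 322, 351, 28), (218, 322, 351, 29), (220, 322, 351, 30), (222, 322, 351, 30)]
k3 [(196, 351, 351, 1), (198, 351, 351, 1), (200, 350, 351, 2), (202, 350, 351, 2), (204, 328, 351, 8), (206, 326, 351, 11), (208, 325, 351, 15), (210, 324, 351, 23), (212, 322, 351, 29), (214, 322, 351, 30), (216, 322, 351, 30), (218, 322, 351, 26), (220, 322, 351, 30), (222, 322, 351, 30)]
k0 0 0 0.0003
k2 5 5 0.0094
k3 6 8 0.0093
sC 6 1 0.0088
```

>>> {"op": "send_rows", "data": {
  "series": [0, 0.1, 0, 0, 0, 0, 0.48, 0, 0.2, 0, 0, 0, 0, 0.48, 0, 0.2, 0, 0, 0, 0, 0.48]
}}

```text
clock: 11.97
tcp_pos: [0.5377, 0.1314, 0.1457]
orientation: [-0.0, 0.623, 0.782, -0.0]
wrist_force: [-1.7, -0.8, -0.2]
finger_gap: 0.0409
```

```bash
cat >> h.py <<'E'
def kn(n):
    check(n);im=cv2.imread(f"pics/k{n}.png")
    for r in ("k1","k3"):
        o=(184,203,330,339) if r=="k1" else (192,211,336,345)
        t=cv2.imread(f"pics/{r}.png")[o[0]:o[1],o[2]:o[3]]
        R_=cv2.matchTemplate(im[172:235,320:355],t,cv2.TM_SQDIFF_NORMED);mn,_,l,_=cv2.minMaxLoc(R_);print("vs",r,l[0]+320-o[2],l[1]+172-o[0],round(mn,4))
    i=camera_info('wrist');w=read_camera('wrist')
    for d in silhouettes('wrist','crank_grip')[:1]:
        b=d['box'];u=b[0]+b[2]/2;aa=np.arange(-1,1.5,.01)
        e=[abs((proj('wrist',grip(a),i)[0])-u) for a in aa];print("crank by wrist",round(aa[int(np.argmin(e))],2),d['p'])
E
python3 -c "
from h import *
kn(4)"
```

```text
s 23.1 z 145.7 F [-1.7 -0.8 -0.2] a~ 0.193 gap 0.0409 zt [-0. -0. -1.]
knob shift px 1 2 score 0.634
vs k1 6 8 0.0092
vs k3 0 0 0.0001
crank by wrist 0.18 0.94
```

>>> {"op": "send_rows", "data": {
  "series": [0, 0.1, 0, 0, 0, 0, 0.48, 0, 0.2, 0, 0, 0, 0, 0.48, 0, 0.2, 0, 0, 0, 0, 0.48]
}}

```text
clock: 12.37
tcp_pos: [0.5398, 0.1318, 0.1457]
orientation: [-0.0, 0.623, 0.782, -0.0]
wrist_force: [-1.0, -0.7, 0.1]
finger_gap: 0.0409
```

>>> {"op": "send_rows", "data": {
  "series": [0, 0.1, 0, 0, 0, 0, 0.48, 0, 0.2, 0.05, 0, 0, 0, 0.48, 0, 0.2, 0.05, 0, 0, 0, 0.48]
}}

```text
clock: 12.62
tcp_pos: [0.5419, 0.1324, 0.1453]
orientation: [0.0, 0.623, 0.782, 0.0]
wrist_force: [-0.6, 0.8, -0.0]
finger_gap: 0.0415
```

```bash
python3 -c "
from h import *
kn(5)"
```

```text
s 27.4 z 145.3 F [-0.6  0.8 -0. ] a~ 0.257 gap 0.0415 zt [ 0.  0. -1.]
knob shift px 0 5 score 0.687
vs k1 6 7 0.008
vs k3 0 0 0.0018
crank by wrist 0.24 0.66
```

>>> {"op": "send_rows", "data": {
  "series": [0, 0.1, 0, 0, 0, 0, 0.48, 0, 0.2, 0.05, 0, 0, 0, 0.48, 0, 0.2, 0.05, 0, 0, 0, 0.48]
}}

```text
clock: 13.02
tcp_pos: [0.5438, 0.1328, 0.1448]
orientation: [0.0, 0.623, 0.782, 0.0]
wrist_force: [-1.6, -0.5, 1.1]
finger_gap: 0.0409
```

```bash
python3 -c "
from h import *
kn(6)"
```

```text
s 29.3 z 144.8 F [-1.6 -0.5  1.1] a~ 0.286 gap 0.0409 zt [ 0.  0. -1.]
knob shift px 0 4 score 0.658
vs k1 5 7 0.0059
vs k3 -1 0 0.0028
crank by wrist 0.27 0.56
```

>>> {"op": "send_rows", "data": {
  "series": [0, 0.1, 0, 0, 0, 0, 0.48, 0, 0.2, 0.05, 0, 0, 0, 0.48, 0, 0.2, 0.05, 0, 0, 0, 0.48]
}}

```text
clock: 13.42
tcp_pos: [0.5457, 0.1332, 0.1442]
orientation: [0.0, 0.623, 0.782, 0.0]
wrist_force: [-1.0, -0.4, 0.4]
finger_gap: 0.0413
```

```bash
python3 -c "
from h import *
kn(7)"
```

```text
s 31.2 z 144.2 F [-1.  -0.4  0.4] a~ 0.314 gap 0.0413 zt [ 0. -0. -1.]
knob shift px -1 5 score 0.63
vs k1 5 7 0.0055
vs k3 -1 -1 0.0033
crank by wrist 0.3 0.77
```

Run:
```python
from h import *
f=lambda n:cv2.resize(cv2.imread(f"pics/{n}.png")[168:232,312:364],(260,300),interpolation=cv2.INTER_CUBIC)
cv2.imwrite("pics/cmp2.png",np.vstack([np.hstack([f("sC"),f("k1"),f("k2")]),np.hstack([f("k3"),f("k5"),f("k7")])]))
```

```text
(no output)
```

View pics/cmp2.png

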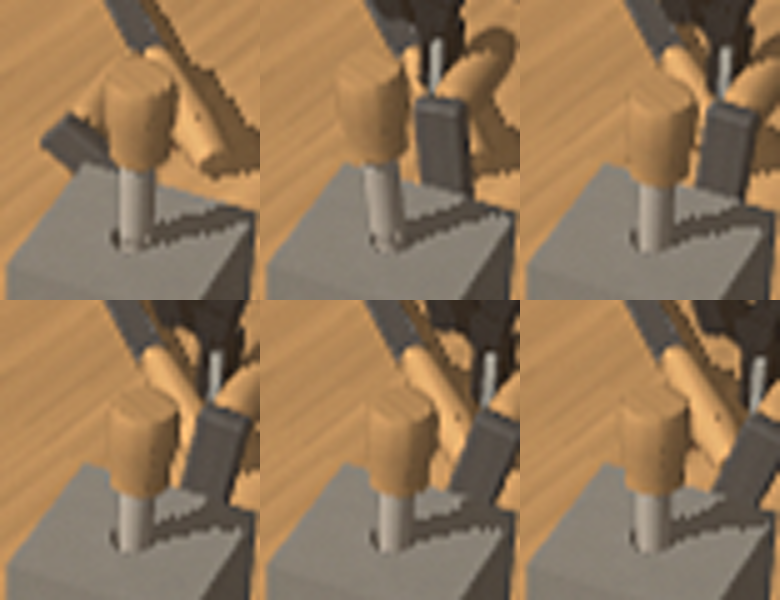

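>>> {"op": "send_rows", "data": {
  "series": [0, 0.1, 0.02, 0, 0, 0, 0.48, 0, 0.15, 0.05, 0, 0, 0, 0.48, 0, 0.15, 0.05, 0, 0, 0, 0.48]
}}

```text
clock: 13.82
tcp_pos: [0.547, 0.1335, 0.1437]
orientation: [0.0, 0.623, 0.782, -0.0]
wrist_force: [-2.1, -0.1, 0.3]
finger_gap: 0.0405
```

>>> {"op": "send_rows", "data": {
  "series": [0, 0.1, 0.02, 0, 0, 0, 0.48, 0, 0.15, 0.05, 0, 0, 0, 0.48, 0, 0.15, 0.05, 0, 0, 0, 0.48]
}}

```text
clock: 14.07
tcp_pos: [0.5483, 0.1338, 0.1432]
orientation: [-0.0, 0.623, 0.782, -0.0]
wrist_force: [-1.4, -0.4, 2.1]
finger_gap: 0.0411
```

```bash
python3 -c "
from h import *
kn(8)"
```

```text
s 33.9 z 143.2 F [-1.4 -0.4  2.1] a~ 0.355 gap 0.0411 zt [-0. -0. -1.]
knob shift px -1 1 score 0.607
vs k1 4 7 0.0037
vs k3 -2 -1 0.0044
crank by wrist 0.34 0.62
```

>>> {"op": "send_rows", "data": {
  "series": [0, 0.1, 0.02, 0, 0, 0, 0.48, 0, 0.15, 0.05, 0, 0, 0, 0.48, 0, 0.15, 0.05, 0, 0, 0, 0.48]
}}

```text
clock: 14.47
tcp_pos: [0.5496, 0.1342, 0.1427]
orientation: [-0.0, 0.623, 0.782, -0.0]
wrist_force: [-4.6, -1.3, 2.3]
finger_gap: 0.0415
```

```bash
python3 -c "
from h import *
kn(9)"
```

```text
s 35.3 z 142.7 F [-4.6 -1.3  2.3] a~ 0.375 gap 0.0415 zt [-0.001 -0.    -1.   ]
knob shift px -1 2 score 0.598
vs k1 4 7 0.0031
vs k3 -2 -1 0.0043
crank by wrist 0.36 0.74
```

>>> {"op": "send_rows", "data": {
  "series": [0, 0.05, 0.02, 0, 0, 0, 0.48, 0, 0.1, 0.02, 0, 0, 0, 0.48, 0, 0.1, 0.02, 0, 0, 0, 0.48]
}}

```text
clock: 14.87
tcp_pos: [0.5504, 0.1343, 0.1425]
orientation: [-0.0, 0.623, 0.782, -0.0]
wrist_force: [-4.7, -0.8, 3.0]
finger_gap: 0.0409
```

```bash
python3 -c "
from h import *
kn(10)"
```

```text
s 36.1 z 142.5 F [-4.7 -0.8  3. ] a~ 0.389 gap 0.0409 zt [-0.001 -0.    -1.   ]
knob shift px -1 1 score 0.6
vs k1 4 7 0.0041
vs k3 -2 -1 0.004
crank by wrist 0.37 0.76
```

>>> {"op": "send_rows", "data": {
  "series": [0, 0.05, 0.02, 0, 0, 0, 0.48, 0, 0.1, 0.02, 0, 0, 0, 0.48, 0, 0.1, 0.02, 0, 0, 0, 0.48]
}}

```text
clock: 15.27
tcp_pos: [0.5511, 0.1345, 0.1423]
orientation: [-0.0, 0.623, 0.782, -0.001]
wrist_force: [-5.7, -2.7, 4.6]
finger_gap: 0.0408
```

>>> {"op": "send_rows", "data": {
  "series": [0, 0.05, 0.02, 0, 0, 0, 0.48, 0, 0.1, 0.02, 0, 0, 0, 0.48, 0, 0.1, 0.02, 0, 0, 0, 0.48]
}}

```text
clock: 15.52
tcp_pos: [0.5517, 0.1346, 0.1422]
orientation: [-0.001, 0.623, 0.782, -0.001]
wrist_force: [-7.8, -0.9, 5.4]
finger_gap: 0.0408
```

```bash
python3 -c "
from h import *
kn(11)"
```

```text
s 37.4 z 142.2 F [-7.8 -0.9  5.4] a~ 0.409 gap 0.0408 zt [-0.002 -0.001 -1.   ]
knob shift px -1 1 score 0.59
vs k1 4 7 0.0039
vs k3 -2 -1 0.0042
crank by wrist 0.28 0.58
```

>>> {"op": "send_rows", "data": {
  "series": [0, -0.5, 0, 0, 0, 0, 0.48, 0, -1.2, 0, 0, 0, 0, 0.48, 0, -1.8, 0, 0, 0, 0, 0.48, 0, -2.1, 0, 0, 0, 0, 0.48, 0, -2.4, -0.1, 0, 0, 0, 0.48, 0, -2.6, -0.1, 0, 0, 0, 0.48, 0, -2.8, -0.2, 0, 0, 0, 0.48, 0, -2.8, -0.2, 0, 0, 0, 0.48]
}}

```text
clock: 16.33
tcp_pos: [0.5259, 0.1287, 0.1446]
orientation: [0.0, 0.623, 0.782, 0.0]
wrist_force: [1.1, -0.0, 1.5]
finger_gap: 0.0409
```

```bash
python3 -c "
from h import *
kn(12)"
```

```text
s 10.9 z 144.6 F [ 1.1 -0.   1.5] a~ 0.019 gap 0.0409 zt [ 0.001  0.    -1.   ]
knob shift px -1 5 score 0.67
vs k1 5 7 0.0052
vs k3 -1 -1 0.0035
crank by wrist 0.16 0.96
```

>>> {"op": "send_rows", "data": {
  "series": [0, -0.2, 0, 0, 0, 0, 0.48, 0, -0.4, -0.05, 0, 0, 0, 0.48, 0, -0.5, -0.05, 0, 0, 0, 0.48, 0, -0.5, -0.05, 0, 0, 0, 0.48]
}}

```text
clock: 16.82
tcp_pos: [0.5207, 0.1274, 0.1449]
orientation: [0.0, 0.623, 0.782, 0.0]
wrist_force: [2.2, -0.2, 1.0]
finger_gap: 0.041
```

```bash
python3 -c "
from h import *
kn(13)"
```

```text
s 5.6 z 144.9 F [ 2.2 -0.2  1. ] a~ -0.057 gap 0.041 zt [ 0.001 -0.    -1.   ]
knob shift px 0 6 score 0.694
vs k1 6 7 0.0076
vs k3 0 0 0.0007
crank by wrist 0.11 0.67
```

>>> {"op": "send_rows", "data": {
  "series": [0, 0.5, 0, 0, 0, 0, 0.48, 0, 0.95, 0, 0, 0, 0, 0.48, 0, 0.95, 0, 0, 0, 0, 0.48, 0, 0.95, -2, 0, 0, 0, 0.48, 0, 0.95, -5, 0, 0, 0, 0.48, 0, 0.95, -9, 0, 0, 0, 0.48, 0, 0.95, -13, 0, 0, 0, 0.2, 0, 0.9, -13, 0, 0, 0, 0, -3.5, 0.5, -13, 0, 0, 0, 0, -7, 0.1, -13, 0, 0, 0, 0]
}}

```text
clock: 17.8
tcp_pos: [0.5375, 0.0602, 0.2754]
orientation: [0.001, 0.621, 0.784, 0.0]
wrist_force: [0.9, -0.6, -0.3]
finger_gap: 0.0004
```

>>> {"op": "send_rows", "data": {
  "series": [-2, -0.2, 0, 0, 0, 0, 0, -3.7, -0.4, 0, 0, 0, 0, 0, -3.7, -0.4, 0, 0, 0, 0, 0, -3.7, -0.4, 0, 0, 0, 0, 0, -3.7, -0.4, 0, 0, 0, 0, 0]
}}

```text
clock: 18.22
tcp_pos: [0.5414, 0.023, 0.2743]
orientation: [-0.001, 0.623, 0.782, -0.0]
wrist_force: [0.7, 0.1, -0.1]
finger_gap: 0.0002
```

Run:
```python
from h import *
kn(14)
s=get_state();print(show(s["tcp_pos"]))
i=camera_info("wrist");print(proj("wrist",[.5421,.0207,.228],i))
w=read_camera("wrist")
for d in silhouettes("wrist","pin_grip")[:2]:print(d["p"],d["box"])
for d in silhouettes("wrist","crank_grip")[:2]:
    b=d["box"];print(d["p"],b)
for a in (.1,.2,.3):print(a,[proj("wrist",grip(a,l),i).round(1).tolist() for l in (-.03,.03)])
for d in silhouettes("side","pin_grip")[:2]:print(d["p"],d["box"])
```

```text
s 2.6 z 274.3 F [ 0.7  0.1 -0.1] a~ -0.1 gap 0.0002 zt [-0.001  0.    -1.   ]
knob shift px 0 5 score 0.679
vs k1 6 7 0.0075
vs k3 0 0 0.0006
crank by wrist -0.01 0.71
[541.5, 23.5, 274.5]
[324.04171566 279.62900182]
0.96 [273.3, 46.0, 95.2, 267.7]
0.1 [[330.4, 133.0], [330.8, 45.5]]
0.2 [[340.7, 133.1], [341.2, 45.9]]
0.3 [[350.5, 133.1], [351.2, 46.6]]
0.77 [331.2, 187.4, 15.7, 33.7]
```

>>> {"op": "send_rows", "data": {
  "series": [0, 0, 1.5, 0, 0, 0, 0, 0, 0, 3, 0, 0, 0, 0, 0, 0, 4, 0, 0, 0, 0, 0, 0, 4.3, 0, 0, 0, 0, 0, 0, 4.6, 0, 0, 0, 0, 0, 0, 4.8, 0, 0, 0, 0, 0, 0, 4.8, 0, 0, 0, 0]
}}

```text
clock: 19.15
tcp_pos: [0.5418, 0.0225, 0.2268]
orientation: [0.0, 0.623, 0.782, 0.0]
wrist_force: [-0.6, -0.7, -0.1]
finger_gap: -0.0
```

>>> {"op": "send_rows", "data": {
  "series": [0, 0, 0.2, 0, 0, 0, 0, 0, 0, 0.4, 0, 0, 0, 0, 0, 0, 0.4, 0, 0, 0, 0]
}}

```text
clock: 19.4
tcp_pos: [0.5423, 0.0224, 0.2233]
orientation: [0.001, 0.623, 0.782, 0.0]
wrist_force: [0.2, -0.6, 0.5]
finger_gap: 0.0
```

>>> {"op": "send_rows", "data": {
  "series": [0, 0, 0.1, 0, 0, 0, 0, 0, 0, 0.2, 0, 0, 0, 0, 0, 0, 0.3, 0, 0, 0, 0, 0, 0, 0.3, 0, 0, 0, 0]
}}

```text
clock: 19.73
tcp_pos: [0.5422, 0.0224, 0.2204]
orientation: [0.001, 0.623, 0.782, 0.0]
wrist_force: [0.4, -0.8, 3.4]
finger_gap: -0.0003
```

>>> {"op": "send_rows", "data": {
  "series": [0, 0, 0.1, 0, 0, 0, 0, 0, 0, 0.2, 0, 0, 0, 0, 0, 0, 0.3, 0, 0, 0, 0, 0, 0, 0.3, 0, 0, 0, 0]
}}

```text
clock: 20.07
tcp_pos: [0.5422, 0.0223, 0.2174]
orientation: [0.001, 0.623, 0.782, 0.0]
wrist_force: [-0.4, -0.4, 4.0]
finger_gap: 0.0002
```

>>> {"op": "send_rows", "data": {
  "series": [0, 0, 0.1, 0, 0, 0, 0, 0, 0, 0.2, 0, 0, 0, 0, 0, 0, 0.3, 0, 0, 0, 0, 0, 0, 0.4, 0, 0, 0, 0, 0, 0, 0.4, 0, 0, 0, 0]
}}

```text
clock: 20.48
tcp_pos: [0.542, 0.0224, 0.2131]
orientation: [0.001, 0.623, 0.782, 0.0]
wrist_force: [0.5, -0.8, 4.6]
finger_gap: 0.0001
```

Run:
```python
from h import *
kn(15)
for d in silhouettes("side","pin_grip")[:2]:print(d["p"],d["box"])
```

```text
s 3.1 z 213.1 F [ 0.5 -0.8  4.6] a~ -0.093 gap 0.0001 zt [ 0.001 -0.    -1.   ]
knob shift px -1 16 score 0.31
vs k1 5 15 0.0167
vs k3 -1 6 0.0165
crank by wrist 0.0 0.98
0.69 [333.7, 199.0, 13.3, 23.3]
```

>>> {"op": "send_rows", "data": {
  "series": [0, 0, 0.2, 0, 0, 0, 0, 0, 0, 0.4, 0, 0, 0, 0, 0, 0, 0.6, 0, 0, 0, 0, 0, 0, 0.8, 0, 0, 0, 0, 0, 0, 1.0, 0, 0, 0, 0, 0, 0, 1.0, 0, 0, 0, 0]
}}

```text
clock: 21.18
tcp_pos: [0.5417, 0.0225, 0.2026]
orientation: [0.0, 0.623, 0.782, -0.0]
wrist_force: [0.3, -0.4, 2.7]
finger_gap: 0.0
```

>>> {"op": "send_rows", "data": {
  "series": [0, 0, 0.2, 0, 0, 0, 0, 0, 0, 0.4, 0, 0, 0, 0, 0, 0, 0.6, 0, 0, 0, 0, 0, 0, 0.8, 0, 0, 0, 0, 0, 0, 0.8, 0, 0, 0, 0]
}}

```text
clock: 21.6
tcp_pos: [0.5416, 0.0219, 0.1958]
orientation: [0.001, 0.623, 0.782, -0.0]
wrist_force: [-1.9, -2.6, 9.4]
finger_gap: -0.0002
```

>>> {"op": "send_rows", "data": {
  "series": [0, 0, 0.1, 0, 0, 0, 0, 0, 0, 0.2, 0, 0, 0, 0, 0, 0, 0.2, 0, 0, 0, 0]
}}

```text
clock: 21.85
tcp_pos: [0.5417, 0.0218, 0.1943]
orientation: [0.001, 0.623, 0.782, -0.0]
wrist_force: [-3.3, -2.5, 12.7]
finger_gap: -0.0001
```

Run:
```python
from h import *
kn(16)
for d in silhouettes("side","pin_grip")[:2]:print(d["p"],d["box"])
for z in (.193,.196,.153):print(z,proj("side",[.539,.0225,z]))
```

```text
s 2.7 z 194.3 F [-3.3 -2.5 12.7] a~ -0.099 gap -0.0001 zt [ 0.001 -0.002 -1.   ]
knob shift px 0 6 score 0.225
vs k1 4 22 0.0206
vs k3 -2 14 0.0202
crank by wrist 0.01 0.76
0.193 [338.68517167 203.80087977]
0.196 [338.72147747 202.62242554]
0.153 [338.21726002 218.98887813]
```

>>> {"op": "send_rows", "data": {
  "series": [0, 0, 0.1, 0, 0, 0, 0, 0, 0, 0.2, 0, 0, 0, 0, 0, 0, 0.2, 0, 0, 0, 0]
}}

```text
clock: 22.3
tcp_pos: [0.5418, 0.0216, 0.1931]
orientation: [0.002, 0.623, 0.782, -0.0]
wrist_force: [-5.2, -3.6, 17.6]
finger_gap: 0.0001
```

>>> {"op": "send_rows", "data": {
  "series": [0, 0, -0.3, 0, 0, 0, 0, 0, 0, -2, 0, 0, 0, 0, 0, 0, -5, 0, 0, 0, 0, 0, 0, -8, 0, 0, 0, 0, 0, 0, -9, 0, 0, 0, 0, 0, 0, -9, 0, 0, 0, 0]
}}

```text
clock: 22.8
tcp_pos: [0.5429, 0.0226, 0.2829]
orientation: [0.002, 0.623, 0.782, 0.001]
wrist_force: [-0.5, 0.0, -1.3]
finger_gap: 0.0
```

Run:
```python
from h import *
check(17)
im=cv2.imread("pics/k17.png");h=cv2.cvtColor(im,cv2.COLOR_BGR2HSV)
for v in range(190,232):print(v,*h[v,326:352:2,1],"|",*h[v,326:352:4,2])
for d in silhouettes("side","pin_grip")[:2]:print(d["p"],d["box"])
m=cv2.imread("pics/k17.png")[176:240,312:364]
cv2.imwrite("pics/fin.png",cv2.resize(m,(520,600),interpolation=cv2.INTER_CUBIC))
```

```text
s 4.0 z 282.9 F [-0.5  0.  -1.3] a~ -0.08 gap 0.0 zt [ 0.004 -0.    -1.   ]
knob shift px -1 18 score 0.434
190 132 134 130 132 131 132 132 130 134 134 130 129 132 | 186 182 195 181 186 230 193
191 133 131 130 131 134 131 131 133 132 134 130 128 132 | 186 187 188 181 184 227 206
192 134 132 132 134 132 132 132 130 131 131 131 127 133 | 186 197 183 185 179 225 220
193 132 132 134 132 132 133 132 134 130 131 134 130 133 | 181 198 181 187 177 223 228
194 130 133 133 132 132 134 130 131 133 132 135 131 130 | 182 192 183 186 175 214 231
195 132 133 132 132 133 132 132 135 131 132 131 132 129 | 193 185 186 183 183 200 232
196 133 132 133 130 132 132 132 130 135 137 132 131 127 | 196 180 187 178 182 193 235
197 134 132 130 132 134 129 134 129 134 143 132 133 130 | 192 180 187 175 185 155 236
198 133 132 130 134 132 132 131 131 129 143 139 131 130 | 186 184 184 177 199 86 236
199 132 131 132 130 132 131 133 131 130 136 142 134 132 | 182 187 180 182 192 117 240
200 132 132 132 132 130 131 132 132 132 133 132 133 136 | 180 187 176 183 176 168 240
201 133 135 136 134 132 132 130 130 131 131 132
[... 1683 characters left out ...]
130 140 139
223 41 41 37 40 35 28 43 30 33 35 38 37 37 | 138 137 138 138 140 136 137
224 33 39 35 37 39 39 32 35 37 37 39 37 41 | 138 137 139 135 138 137 137
225 38 39 37 37 38 39 32 36 41 39 38 38 38 | 136 137 140 134 137 136 136
226 42 39 39 39 39 39 41 36 39 39 36 39 35 | 139 137 138 136 136 135 138
227 39 39 37 39 38 35 39 39 39 38 34 40 37 | 137 137 136 136 136 134 137
228 36 41 34 38 39 35 41 37 37 36 34 34 36 | 133 136 136 138 137 135 136
229 39 42 39 37 39 35 39 39 39 36 37 38 35 | 131 137 138 137 136 137 137
230 41 41 40 41 35 39 37 37 37 33 39 41 37 | 131 134 137 138 137 137 137
231 39 41 39 39 38 41 35 32 35 38 38 38 39 | 132 132 134 139 137 135 138
0.58 [331.6, 200.4, 14.7, 24.7]
```

Run:
```python
from h import *
th=np.linspace(0,6.28,60)
# calibrate against hole rim/top-face: far & near corner rows are in image; use hole seen at 338.3,218.7 -> pred
for c in ([.539,.0225],[.5386,.0233]):
  for z in (.153,.156,.159):
    b=np.array([proj("side",[c[0]+.0095*cos(t),c[1]+.0095*sin(t),z]) for t in th])
    k=np.array([proj("side",[c[0]+.0135*cos(t),c[1]+.0135*sin(t),z+.04]) for t in th])
    print(c,z,"bottom edge v",b[:,1].max().round(1),"u",b[:,0].min().round(1),b[:,0].max().round(1),"top edge v",k[:,1].min().round(1))
im=cv2.imread("pics/k17.png")
for n in ("sC","k13","k17"):
  for d in [0]:
    h=cv2.cvtColor(cv2.imread(f"pics/{n}.png"),cv2.COLOR_BGR2HSV);print(n,*h[196:226,338,1])
  print("V",*h[174:212,338,2])
```

```text
[0.539, 0.0225] 0.153 bottom edge v 222.2 u 333.5 342.9 top edge v 199.4
[0.539, 0.0225] 0.156 bottom edge v 221.1 u 333.5 343.0 top edge v 198.2
[0.539, 0.0225] 0.159 bottom edge v 220.0 u 333.5 343.0 top edge v 197.0
[0.5386, 0.0233] 0.153 bottom edge v 221.9 u 333.6 343.0 top edge v 199.1
[0.5386, 0.0233] 0.156 bottom edge v 220.8 u 333.6 343.1 top edge v 197.9
[0.5386, 0.0233] 0.159 bottom edge v 219.7 u 333.6 343.1 top edge v 196.7
sC 127 131 127 131 128 129 136 134 75 36 44 43 44 45 45 45 44 44 44 40 42 44 46 48 43 42 39 39 38 36
V 89 88 82 86 126 154 169 185 186 185 181 184 190 191 192 184 176 169 165 163 157 154 150 148 150 150 151 154 156 152 150 163 161 160 157 157 158 157
k13 132 130 132 131 131 132 132 131 131 131 132 131 138 100 47 37 41 43 45 44 42 43 43 46 44 42 39 38 36 35
V 86 86 79 87 108 126 164 190 186 183 183 192 188 176 178 174 176 184 179 188 198 188 182 174 170 168 164 158 155 154 154 156 156 158 161 163 163 160
k17 132 134 131 133 132 130 132 132 132 130 130 130 132 132 131 130 132 135 130 129 131 131 128 130 132 138 104 43 32 32
V 88 88 83 87 110 128 165 194 188 184 184 191 196 193 189 183 181 181 185 187 186 183 178 175 177 182 183 181 183 182 178 182 188 189 184 174 167 163
```

>>> {"op": "send_rows", "data": {
  "series": [0, 0, 3, 0, 0, 0, 0, 0, 0, 6, 0, 0, 0, 0, 0, 0, 8, 0, 0, 0, 0, 0, 0, 8.4, 0, 0, 0, 0, 0, 0, 8.7, 0, 0, 0, 0, 0, 0, 8.8, 0, 0, 0, 0, 0, 0, 8.8, 0, 0, 0, 0]
}}

```text
clock: 23.48
tcp_pos: [0.5394, 0.0226, 0.193]
orientation: [-0.001, 0.623, 0.782, -0.001]
wrist_force: [-7.5, -0.7, 16.6]
finger_gap: -0.0001
```

>>> {"op": "send_rows", "data": {
  "series": [0, 0, 0.1, 0, 0, 0, 0, 0, 0, 0.1, 0, 0, 0, 0]
}}

```text
clock: 23.65
tcp_pos: [0.5394, 0.0226, 0.193]
orientation: [-0.001, 0.623, 0.782, -0.001]
wrist_force: [-10.0, -0.9, 21.6]
finger_gap: 0.0003
```

>>> {"op": "send_rows", "data": {
  "series": [0, 0, 0.1, 0, 0, 0, 0, 0, 0, 0.2, 0, 0, 0, 0, 0, 0, 0.2, 0, 0, 0, 0]
}}

```text
clock: 23.9
tcp_pos: [0.5395, 0.0225, 0.1929]
orientation: [0.0, 0.623, 0.782, -0.001]
wrist_force: [-13.8, -0.7, 32.3]
finger_gap: 0.0001
```

>>> {"op": "send_rows", "data": {
  "series": [0, 0, -0.5, 0, 0, 0, 0, 0, 0, -2, 0, 0, 0, 0, 0, 0, -5, 0, 0, 0, 0, 0, 0, -9, 0, 0, 0, 0, 0, 0, -12, 0, 0, 0, 0, 0, 0, -12, 0, 0, 0, 0, 0, 0, -12, 0, 0, 0, 0]
}}

```text
clock: 24.48
tcp_pos: [0.5421, 0.0226, 0.3099]
orientation: [0.0, 0.623, 0.782, 0.0]
wrist_force: [0.8, 0.6, -0.4]
finger_gap: -0.0001
```

Run:
```python
from h import *
check(18)
h=cv2.cvtColor(cv2.imread("pics/k18.png"),cv2.COLOR_BGR2HSV);print(*h[196:226,338,1])
for d in silhouettes("side","pin_grip")[:1]:print(d["p"],d["box"])
print(hand_in())
```

```text
s 3.3 z 309.9 F [ 0.8  0.6 -0.4] a~ -0.091 gap -0.0001 zt [ 0.001 -0.    -1.   ]
knob shift px -1 18 score 0.444
130 133 133 131 132 134 132 133 134 133 132 133 132 133 131 133 132 131 132 129 132 130 130 129 132 139 104 44 34 36
the job is handed in; nothing more can be done
None
```

The spindle is locked: the pin is fully home through the shaft with its knob on top of the headstock. I handed the job in at about 24.5 s, with the arm clear above the headstock.

- **Placing the pin:** I took the pin from the rack, stood it in the guide hole and let go of it.
- **Turning the crank:** I turned the crank over the top with the fingers straddling the grip. The side camera showed the pin drop about 15 mm at a crank angle of roughly 0.1 rad. The crank then stopped at about 0.37 rad, with about 8 N sideways (9–10 N in all) on the grip.
- **Backing off:** That is a little more travel after the drop than the 0.2 rad stated. I turned the crank back to about 0.21 rad so the pin stood straight in the cross-hole.
- **Pushing home:** With closed fingertips, the pin went down at 3–5 N, rising to 18 N on reaching home.

**Last checks:**
- **Height:** On a second press the fingers stayed at 193 mm while the push rose to 32 N, a hard stop at the nominal height of the knob's top when home. That press was stronger than needed, and the sideways force reached 14 N.
- **Camera:** The side camera put the knob's lower edge where it should be for a knob resting at 153 mm, with no shank showing.

**What disagreed:**
- **Wrist camera:** It read 2–5 mm off from where the fingers found the pin. It also misread the crank angle when a finger hid the grip.
- **Silhouettes:** The last pin detection before hand-in returned nothing; the one just before it agreed.
- **Other tools:** I did not compare the other tools and offcuts at the end. I saw no contact with them.

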